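Roll down the seal strip on a toner cartridge

TASK

Swing the blue transport brace on the toner cartridge fully out to its end detent, so that it clears the yellow seal strip. Then take the hand roller and, starting at the end with the red tab and working along to the other end, roll the strip firmly down over its whole length with the roller, without pressing it with the gripper. Finally stand the roller upright on the middle of its blue pad and let go, leaving the brace out and everything else on the bench where it is.

Things in the scene. Friction and masses are not known exactly. Their poses are not given: they have to be found in the camera images.
- cartridge: Black toner cartridge, 130 (x) x 320 (y) mm, clamped in a fixed grey cradle. Origin: centre of its underside, on the bench; z up, x across it, away from the robot, y along it. Flat deck 65 mm above the bench; on it, 33 to 65 mm from the centre line on the +x side, a ridge 14 mm high runs along it.
- seal_strip: Yellow seal strip along the middle of the cartridge's deck, 200 mm long and 20 mm wide: eight rigid sections of 25 mm in a row along y (axes as the cartridge's). Origin: middle of the strip at the height of its top when fully down (67 mm above the bench, 2 mm above the deck).
- brace (a joint): Blue brace, a bar 14 mm wide (75 to 83 mm above the bench) on a vertical hinge pin at a corner of the cartridge. Angle in rad: 0 = folded across the strip, in the roller's way; 2.04 = end detent, a stop, the bar pointing off the cartridge to its -x side. Growing values turn clockwise seen from above. Friction 0.1 N m; stays where left.
- brace_knob (a point): Red upright round knob at the brace's free end, 18 mm diameter, 38 mm tall, standing on the bar (83 to 121 mm above the bench). The point lies on its axis, 21 mm above the bar, 104 mm above the bench, 110 mm from the hinge pin.
- brace_hinge (a point): Axis of the brace's hinge pin, 40 mm from the strip's centre line on its -x side and 25 mm beyond the strip's +y end. The pin is 22 mm in diameter and reaches 89 mm above the bench.
- red_end: Flat red tab 24 x 26 mm on the deck just beyond one end of the strip (which end varies; a grey tab lies at the other): rolling starts at this end. Origin: centre of its underside; its top is level with the fully seated strip.
- roller_center (a point): Loose twin-wheel hand roller, 0.3 kg, 97 tall, 88 long (own x, the way it rolls), 35 mm wide, both ends alike, standing on two rubber wheels in line: 36 mm diameter, 26 wide, axles 26 before and behind the centre. Orange block handle 58 long (x), 24 wide (y), 47 to 97 mm above the wheels' foot: grip across its width. Point: the roller's centre, 48.5 mm above the foot.
- pad_center (a point): Blue square plastic pad 110 x 110 mm, 4 mm thick, fixed on the bench, where the roller is put away. The point is the centre of its top face.
- bottle: Clear bottle with an orange cap, 60 mm diameter, 190 mm tall; its position is its origin, the centre of its underside. A bystander: leave it where it is
- air_can: Red can, 60 mm diameter, 160 mm tall; its position is its origin, the centre of its underside. A bystander: leave it where it is
- screwdriver: Screwdriver lying down, 180 mm long with a red handle. A bystander: leave it where it is
- adapter: Black power adapter 45 x 90 x 30 mm; its position is its origin, the centre of its underside. A bystander: leave it where it is
- gear: White gear, 44 mm diameter, 26 mm tall; its position is its origin, the centre of its underside. A bystander: leave it where it is
- screw_jar: Small jar with a black lid, 46 mm diameter, 50 mm tall; its position is its origin, the centre of its underside. A bystander: leave it where it is
- chip_box: Small cardboard box 45 x 65 x 35 mm; its position is its origin, the centre of its underside. A bystander: leave it where it is
- seal_0 (a joint): How far section 0 of the seal strip is pressed down, m: 0 = standing 5 mm proud, 0.005 = fully down. Its middle lies at y = +87.5 mm in the strip's frame. It slides stiffly (about 3.5 N) and stays where it is pushed.
- seal_1 (a joint): How far section 1 of the seal strip is pressed down, m: 0 = standing 5 mm proud, 0.005 = fully down. Its middle lies at y = +62.5 mm in the strip's frame. It slides stiffly (about 3.5 N) and stays where it is pushed.
- seal_2 (a joint): How far section 2 of the seal strip is pressed down, m: 0 = standing 5 mm proud, 0.005 = fully down. Its middle lies at y = +37.5 mm in the strip's frame. It slides stiffly (about 3.5 N) and stays where it is pushed.
- seal_3 (a joint): How far section 3 of the seal strip is pressed down, m: 0 = standing 5 mm proud, 0.005 = fully down. Its middle lies at y = +12.5 mm in the strip's frame. It slides stiffly (about 3.5 N) and stays where it is pushed.
- seal_4 (a joint): How far section 4 of the seal strip is pressed down, m: 0 = standing 5 mm proud, 0.005 = fully down. Its middle lies at y = -12.5 mm in the strip's frame. It slides stiffly (about 3.5 N) and stays where it is pushed.
- seal_5 (a joint): How far section 5 of the seal strip is pressed down, m: 0 = standing 5 mm proud, 0.005 = fully down. Its middle lies at y = -37.5 mm in the strip's frame. It slides stiffly (about 3.5 N) and stays where it is pushed.
- seal_6 (a joint): How far section 6 of the seal strip is pressed down, m: 0 = standing 5 mm proud, 0.005 = fully down. Its middle lies at y = -62.5 mm in the strip's frame. It slides stiffly (about 3.5 N) and stays where it is pushed.
- seal_7 (a joint): How far section 7 of the seal strip is pressed down, m: 0 = standing 5 mm proud, 0.005 = fully down. Its middle lies at y = -87.5 mm in the strip's frame. It slides stiffly (about 3.5 N) and stays where it is pushed.
Mind the look-alikes: they are no part of the job. Several things look just like the part that bears pad_center: the one meant starts farthest to the robot's right.

How it is judged:
By the outcome, as a careful person would: the job done as asked, in the order asked, and still so for the second after the job is handed in, with the robot touching nothing.
It also fails if it takes over 69 s, if anything falls off the work surface, if the arm or the gripper's body presses on something with over 40 N, if the wrist force passes 120 N, or if a joint passes its speed limit or range.

ROBOT

A 6-joint arm with a two-finger parallel gripper is mounted at the origin on the work surface. World frame = base frame: x ahead of the robot, y to its left, z up, the work surface at z = 0. Lengths are in m, angles in rad, forces in N, time in s.
With the tool pointing down it reaches from about 0.3 to 1 m from the base axis. Payload 5.1 kg.
Tool frame: the origin (TCP) lies where the fingers leave the gripper's body, on its centre line; the fingertips stand 78 mm ahead of it and the grasp point (between the pads) lies 59 mm ahead of it (ctrl.grasp_offset is the distance from the TCP to the grasp point, in m); z points along the fingers, y is the line along which they close (so a half turn about z gives the same grasp; the last joint's range is limited). The gripper opens to 95 mm and grips with 3 to 60 N. Pads are 20 mm wide; open, the fingers measure 119 mm over their backs; the gripper's body (75 mm by 180 mm) begins 59 mm behind the grasp point.
Start: joints at [-0.083, 0.124, 1.65, -0, 1.367, -0.083], TCP at [0.65, -0, 0.292] pointing down, gripper open.
Joint ranges: [-2.61, 2.61], [-1.02, 2.33], [0.03, 2.71], [-1.35, 4.49], [0.32, 2.68], [-2.91, 2.91]. Speed limits (rad/s): [2.57, 2.57, 3.14, 3.14, 3.14, 3.14].

INTERFACE

Orientations are given as a unit quaternion [w, x, y, z].
In Python, from cell import ctrl gives the robot as it stands.
- The arm moves only by the shell command python3 -m crank 'ROWS' [OPENING] [FORCE]. ROWS is JSON, a list that holds one entry, the list of rows, each a list of 6 numbers: the shift along the tool's x, y, z scaled (see below), then the turn, a rotation vector about the tool's x, y, z scaled (see below). In form: [[[x, y, z, rx, ry, rz], ...]]. A call has 1 to 8 rows; each row is the pose to reach, as a shift and turn from the pose commanded when the call began, along the tool's axes at that moment; what a row does not reach only later rows make up. The controller multiplies each number of a shift by 15 cm and each number of a turn by 90 degrees. A row lasts 1/10 s, in which the tool goes at most 50 mm and 8.59 degrees, less where a joint would pass 70% of its speed; a pose out of reach is approached as far as the arm can. A call with a number of a shift or a turn outside -1 to 1 is refused whole. A call with a gripper value outside its range is refused whole. OPENING is the finger opening in mm, from 0 to 95.1, set as the call begins (- or left out, the last holds). The fingers move at their own pace and stop on an object; FORCE is the grip in N (left out, the last holds). Time passes only in rows, so rows that repeat a pose let the fingers close. It gives the time, the measured TCP pose, the force, the opening and the grip force at its end, in the units of the state.
- ctrl.sense(): the state, without advancing time (a new reading comes with each control period).
- ctrl.camera(name): name is "scene" or "side" or "wrist"; returns the picture (420x560x3 uint8, blue, green, red); there is no depth.
- ctrl.calibration(name): a dict with "intrinsics" (3x3 intrinsics, pixels), "R" (3x3) and "t" (3): a world point X has camera coordinates R X + t. Camera axes: x right, y down, z forward; pixel columns grow to the right and rows downward; lengths in m; the calibration is good to about 2 mm. The wrist camera is an equidistant fisheye: a pixel r from the principal point sees the ray r / f radians off the axis. A picture is of the moment at which its call begins: read the wrist's pose just before it. calibration takes no time and is no camera call; for the wrist camera it gives the pose at the moment of the call.
- ctrl.job_done(): hands the job in; it is judged then, once.
The state is a dict: "time_s": time; "joint_positions": joint angles; "joint_vel": joint speeds; "joint_efforts": joint torques, N m; "position": TCP position; "ee_rot": TCP orientation; "contact_force": force on the tool from outside, world axes, zero at the start; "moment": the same for the moment, N m; "finger_gap": finger opening in m; "grip_force": force on a finger pad.
Only numpy, scipy, OpenCV 4.12 (cv2) and the standard library are available. Lean on these libraries where they do the work, as an engineer would, in place of code of your own. Each camera call takes 0.05 s, during which the arm holds its last target. There are 200 camera calls.

## Working session

There is one attempt and no reset: what is moved stays moved. The work goes in short steps, Python scripts to look and compute and a shell command to move; the robot and the scene stay as the last step left them, time stands still between calls to the robot, and variables do not carry over. Pictures are saved under pics/ and viewed, at most 10 in all, crops included, and the job is handed in when it is done.

```bash
mkdir -p pics; ls; python3 - <<'E'
from cell import ctrl
import cv2,numpy as np
s=ctrl.sense();print(s)
for n in("scene","side","wrist"):
    c=ctrl.calibration(n);print(n,{k:np.round(v,4).tolist() if not isinstance(v,str) else v for k,v in c.items()})
    cv2.imwrite(f"pics/{n}0.png",ctrl.camera(n))
E
```

```text
pics
{'time_s': 0.0, 'joint_positions': array([-8.25741622e-02,  1.24473865e-01,  1.65164368e+00, -2.05492543e-05,
        1.36748264e+00, -8.25941773e-02]), 'joint_vel': array([ 3.60095446e-05,  6.14658461e-04, -1.75671161e-03, -4.08939918e-04,
        3.09827323e-04,  6.56752600e-05]), 'joint_efforts': array([-6.25927078e-04, -4.17603564e+01, -3.59935069e+01,  7.73367751e-02,
        4.92534391e-02, -1.75303944e-04]), 'position': array([6.49528509e-01, 2.24156402e-05, 2.91025025e-01]), 'ee_rot': array([-7.59395369e-04,  7.07097874e-01,  7.07114975e-01, -6.56477101e-04]), 'contact_force': array([ 0.31450529, -0.52662415, -0.09143263]), 'moment': array([ 0.02279644, -0.03837965, -0.02895674]), 'grip_force': 0.0, 'finger_gap': 0.09476205091504676}
scene {'intrinsics': [[491.302, 0.0, 278.7721], [0.0, 491.302, 212.4972], [0.0, 0.0, 1.0]], 'R': [[0.1361, 0.9907, 0.0073], [0.686, -0.0889, -0.7222], [-0.7148, 0.1033, -0.6917]], 't': [-0.1117, -0.2968, 2.0972]}
side {'intrinsics': [[520.7708, 0.0, 280.4127], [0.0, 520.7708, 211.1571], [0.0, 0.0, 1.0]], 'R': [[0.8775, -0.4795, 0.0106], [-0.345, -0.6465, -0.6805], [0.3331, 0.5934, -0.7327]], 't': [-0.4433, 0.2793, 1.3767]}
wrist {'intrinsics': [[325.1923, 0.0, 279.9987], [0.0, 325.1923, 211.45], [0.0, 0.0, 1.0]], 'R': [[1.0, -0.0004, -0.002], [0.0001, -0.9656, 0.2599], [-0.002, -0.2599, -0.9656]], 't': [-0.6481, -0.0285, 0.3914]}
```

View pics/scene0.png

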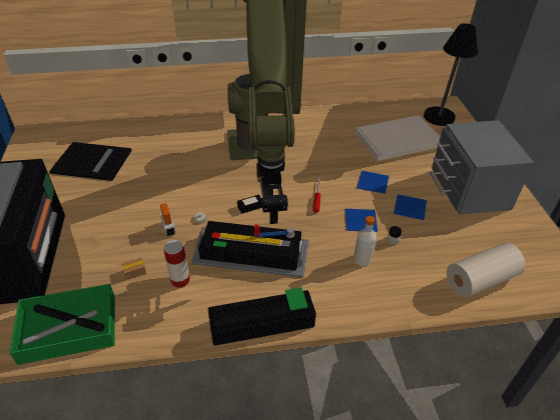

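View pics/side0.png

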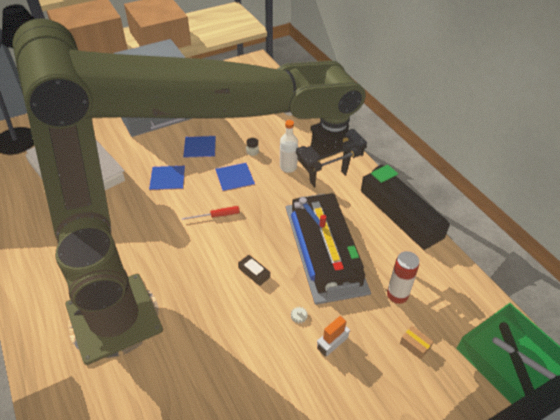

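View pics/wrist0.png

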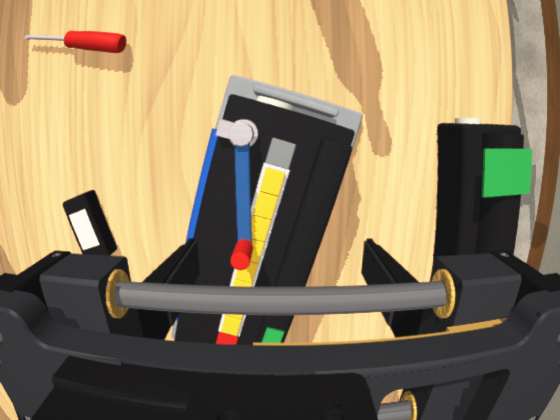

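The scene view shows the roller at about (167,218) and the pads at (373,181), (361,219) and (411,207). In the wrist view the hinge is at (243,133), the knob at (241,255), the grey tab at (281,153) and the red tab at (227,340). The red end is therefore -y.

```bash
cat > h.py <<'E'
from cell import ctrl
import cv2,numpy as np
def ray(c,u,v,fish):
    K=c["intrinsics"];x=(u-K[0][2])/K[0][0];y=(v-K[1][2])/K[1][1]
    if fish:
        r=np.hypot(x,y);k=np.sin(r)/max(r,1e-9);d=np.array([x*k,y*k,np.cos(r)])
    else: d=np.array([x,y,1.])
    R=np.array(c["R"]);return -R.T@np.array(c["t"]),R.T@d
def plane(c,u,v,z,fish=False):
    o,d=ray(c,u,v,fish);return o+d*(z-o[2])/d[2]
def two(c1,p1,c2,p2,f1=False,f2=False):
    o1,d1=ray(c1,*p1,f1);o2,d2=ray(c2,*p2,f2)
    A=np.stack([d1,-d2],1);s=np.linalg.lstsq(A,o2-o1,rcond=None)[0]
    a,b=o1+d1*s[0],o2+d2*s[1];return (a+b)/2,np.linalg.norm(a-b)
def mask(im,h0,h1,s=110,v=70):
    H=cv2.cvtColor(im,cv2.COLOR_BGR2HSV);return cv2.inRange(H,(h0,s,v),(h1,255,255))
def blobs(m,amin=15):
    n,_,st,ce=cv2.connectedComponentsWithStats(m);return [(st[i][4],np.round(ce[i],1).tolist(),st[i][:4].tolist()) for i in range(1,n) if st[i][4]>=amin]
E
python3 - <<'E'
from h import *
np.set_printoptions(precision=4,suppress=True)
C={n:ctrl.calibration(n) for n in("scene","side","wrist")}
I={n:cv2.imread(f"pics/{n}0.png") for n in C}
for n in("scene","side"):
    print(n,"blue",[(a,c,plane(C[n],*c,.004)[:2]) for a,c,b in blobs(mask(I[n],105,125,120,60),60)])
    print(n,"orange",[(a,c,b) for a,c,b in blobs(mask(I[n],5,15,200,150),15)])
w=I["wrist"]
print("wrist yellow",[(a,c,b,plane(C["wrist"],*c,.072,True)[:2]) for a,c,b in blobs(mask(w,22,35,150,100),60)])
print("wrist red",[(a,c,b) for a,c,b in blobs(mask(w,0,6,180,80)|mask(w,174,180,180,80),60)])
m=mask(w,22,35,150,100);m[:,:210]=0;m[:,300:]=0;m[340:]=0
p=np.argwhere(m)[:,::-1]
P=np.array([plane(C["wrist"],*q,.072,True)[:2] for q in p]);mu=P.mean(0);_,_,V=np.linalg.svd(P-mu,full_matrices=False)
d=V[0]*np.sign(V[0][1]);t=(P-mu)@d;print("strip mean",mu,"dir",d,"yaw",np.arctan2(-d[0],d[1]),"ends",mu+d*t.max(),mu+d*t.min())
print("hinge",plane(C["wrist"],244,133,.089,True),"knob top",plane(C["wrist"],241,250,.121,True))
cv2.imwrite("pics/crop.png",np.hstack([cv2.resize(I["scene"][195:245,140:215],None,fx=5,fy=5),cv2.resize(I["side"][305:360,305:360],None,fx=5,fy=5)[:250]]))
E
```

```text
scene blue [(np.int32(310), [4.0, 123.6], array([-0.2788, -1.0808])), (np.int32(509), [372.6, 181.6], array([0.3184, 0.4376])), (np.int32(589), [410.1, 206.8], array([0.4758, 0.5357])), (np.int32(472), [357.0, 218.2], array([0.5091, 0.3264])), (np.int32(106), [272.4, 233.4], array([0.5448, 0.0156]))]
scene orange [(np.int32(59), [164.9, 208.8], [161, 204, 9, 11]), (np.int32(33), [370.1, 218.7], [367, 216, 7, 6])]
side blue [(np.int32(525), [199.3, 146.1], array([0.4692, 0.5344])), (np.int32(654), [234.4, 176.3], array([0.5125, 0.3348])), (np.int32(648), [166.6, 177.5], array([0.3108, 0.4355])), (np.int32(325), [302.8, 244.8], array([ 0.5654, -0.0283]))]
side orange [(np.int32(32), [289.2, 123.2], [286, 121, 7, 6]), (np.int32(80), [335.0, 324.4], [326, 317, 19, 17])]
wrist yellow [(np.int32(1856), [261.0, 222.1], [234, 168, 50, 119], array([ 0.6292, -0.0212])), (np.int32(315), [231.4, 323.6], [222, 314, 21, 21], array([ 0.592 , -0.1445]))]
wrist red [(np.int32(1063), [95.2, 40.6], [64, 31, 62, 22]), (np.int32(495), [241.1, 254.5], [230, 240, 22, 30]), (np.int32(205), [226.1, 338.8], [216, 332, 22, 13])]
strip mean [ 0.6234 -0.0402] dir [0.2805 0.9599] yaw -0.28428596907409787 ends [0.6443 0.0312] [ 0.5887 -0.1591]
hinge [0.6159 0.0679 0.089 ] knob top [ 0.6143 -0.0318  0.121 ]
```

View pics/crop.png

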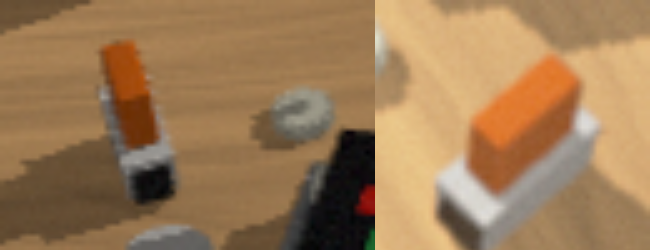

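The crop shows the roller upright, with the centre of the handle top at scene (165.8,208.6) and side (335,325). The far-right pad is the one at about (0.512, 0.335).

```bash
python3 - <<'E'
from h import *
np.set_printoptions(precision=4,suppress=True)
C={n:ctrl.calibration(n) for n in("scene","side","wrist")}
print("roller top",two(C["scene"],(165.8,208.6),C["side"],(335,324.8)))
S=lambda u,v:plane(C["scene"],140+u/5,195+v/5,.097)[:2]
D=lambda u,v:plane(C["side"],305+(u-375)/5,305+v/5,.097)[:2]
print(S(117,42),S(140,93),D(483,132),D(566,66))
for v in(257,259,261): 
    k=plane(C["wrist"],240,v,.121,True)[:2]; h=np.array([.6145,.0675]);print("knob",k,np.linalg.norm(k-h))
print("bottle",plane(C["scene"],365,262,0),"can",plane(C["scene"],180,283,0),"jar",plane(C["scene"],395,240,0),plane(C["scene"],395,231,.05),"gear",plane(C["scene"],200,218,.013),"adapter",plane(C["scene"],247,203,.03))
E
```

```text
roller top (array([ 0.4679, -0.3398,  0.0924]), np.float64(0.0031471098063023443))
[ 0.4447 -0.3464] [ 0.4975 -0.3297] [ 0.4391 -0.349 ] [ 0.4941 -0.3375]
knob [ 0.6131 -0.0385] 0.10601511900695777
knob [ 0.613  -0.0404] 0.10794565092824013
knob [ 0.6129 -0.0424] 0.1098866157084209
bottle [0.71   0.3024 0.    ] can [ 0.7185 -0.301   0.    ] jar [0.6268 0.4311 0.    ] [0.6308 0.421  0.05  ] gear [ 0.445  -0.2311  0.013 ] adapter [ 0.4064 -0.0595  0.03  ]
```

```bash
python3 -m crank '[[[-0.277,-0.245,0,0,0,0],[-0.277,-0.245,0.2,0,0,0],[-0.277,-0.245,0.45,0,0,0],[-0.277,-0.245,0.7,0,0,0],[-0.277,-0.245,0.84,0,0,0],[-0.277,-0.245,0.84,0,0,0],[-0.277,-0.245,0.84,0,0,0]]]' 50 5; python3 - <<'E'
from h import *
cv2.imwrite("pics/w1.png",ctrl.camera("wrist"))
E
```

```text
time_s: 0.85
position: [0.6133, -0.0416, 0.1663]
ee_rot: [-0.0, 0.707, 0.707, -0.0]
contact_force: [0.4, 0.9, -0.1]
finger_gap: 0.0511
grip_force: 0.0
```

View pics/w1.png

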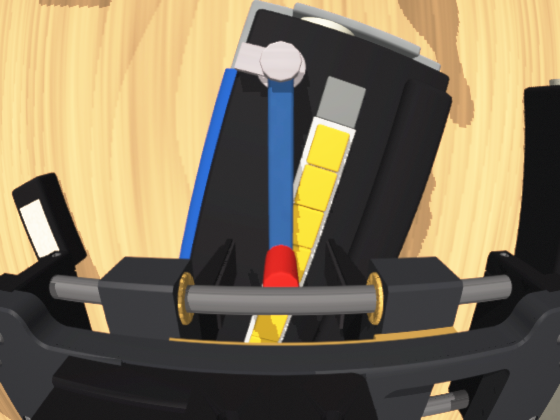

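The knob sits centred between the fingers at about (281,270), the hinge pin is at (282,62), and the bar points straight along -y.

```bash
python3 -m crank '[[[0,0,0,0,0,0],[0,0,0,0,0,0],[0,0,0,0,0,0],[0,0,0,0,0,0]]]' 10 6; python3 - <<'E'
from h import *
np.set_printoptions(precision=4,suppress=True)
c=ctrl.calibration("wrist");w=cv2.imread("pics/w1.png")
print("hinge",plane(c,281,63,.089,True))
m=mask(w,22,35,150,100);m[:,:290]=0;m[260:]=0
p=np.argwhere(m)[:,::-1];P=np.array([plane(c,*q,.072,True)[:2] for q in p]);mu=P.mean(0);_,_,V=np.linalg.svd(P-mu,full_matrices=False)
print("strip far end",plane(c,336,124,.072,True))
for a,b in(((320,76),(366,90)),):print("tab far corners",plane(c,*a,.067,True),plane(c,*b,.067,True))
for k in range(1,15):
    t=np.radians(8.4*k);print(k,np.round([.11*(1-np.cos(t))/.15,-.11*np.sin(t)/.15,t/np.pi*2],3))
E
```

```text
time_s: 1.3
position: [0.6135, -0.0416, 0.1669]
ee_rot: [0.0, 0.707, 0.707, 0.0]
contact_force: [1.2, 0.4, 0.1]
finger_gap: 0.0232
grip_force: 0.0
hinge [0.6132 0.0658 0.089 ]
strip far end [0.645  0.0339 0.072 ]
tab far corners [0.6361 0.0626 0.067 ] [0.664  0.0554 0.067 ]
1 [ 0.008 -0.107  0.093]
2 [ 0.031 -0.212  0.187]
3 [ 0.07  -0.312  0.28 ]
4 [ 0.123 -0.406  0.373]
5 [ 0.188 -0.491  0.467]
6 [ 0.266 -0.565  0.56 ]
7 [ 0.353 -0.627  0.653]
8 [ 0.449 -0.676  0.747]
9 [ 0.551 -0.71   0.84 ]
10 [ 0.657 -0.729  0.933]
11 [ 0.764 -0.733  1.027]
12 [ 0.871 -0.72   1.12 ]
13 [ 0.975 -0.693  1.213]
14 [ 1.073 -0.65   1.307]
```

```bash
python3 -m crank '[[[0.008,-0.107,0,0,0,0.093],[0.031,-0.212,0,0,0,0.187],[0.07,-0.312,0,0,0,0.28],[0.123,-0.406,0,0,0,0.373],[0.188,-0.491,0,0,0,0.467],[0.266,-0.565,0,0,0,0.56],[0.353,-0.627,0,0,0,0.653],[0.449,-0.676,0,0,0,0.747]]]'
```

```text
time_s: 2.1
position: [0.5126, 0.0262, 0.1672]
ee_rot: [0.0, 0.981, 0.194, 0.002]
contact_force: [5.8, 1.8, -2.3]
finger_gap: 0.0176
grip_force: 6.0
```

```bash
python3 -m crank '[[[0.008,-0.107,0,0,0,0.093],[0.031,-0.212,0,0,0,0.187],[0.07,-0.312,0,0,0,0.28],[0.123,-0.406,0,0,0,0.373],[0.188,-0.491,0,0,0,0.467],[0.266,-0.565,0,0,0,0.56],[0.266,-0.565,0,0,0,0.56]]]'
```

```text
time_s: 2.8
position: [0.5169, 0.1176, 0.1671]
ee_rot: [0.004, 0.971, -0.238, 0.002]
contact_force: [-1.7, -13.8, 5.7]
finger_gap: 0.0613
grip_force: 6.0
```

```bash
python3 - <<'E'
from h import *
w=ctrl.camera("wrist");s=ctrl.camera("side")[150:350,180:400]
cv2.imwrite("pics/w2.png",np.hstack([cv2.resize(w,(440,330)),cv2.resize(s,(360,330))]))
E
```

```text
(no output)
```

View pics/w2.png

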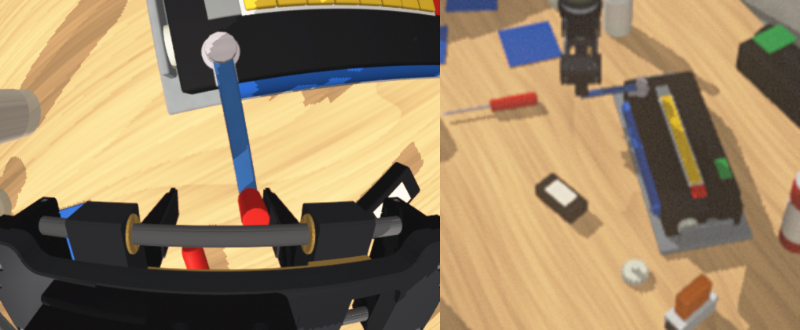

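```bash
python3 - <<'E'
from h import *
np.set_printoptions(precision=4,suppress=True)
c=ctrl.calibration("wrist")
h=plane(c,280,61,.089,True);k=plane(c,327,276,.121,True);b1=plane(c,(226)*1.273,80*1.273,.083,True);b2=plane(c,245*1.273,185*1.273,.083,True)
for d in(k-h,b2-b1):print(h,k,np.linalg.norm(d[:2]),np.degrees(np.arctan2(d[1],d[0])))
s=ctrl.sense();print(s["contact_force"],s["moment"],s["finger_gap"])
E
python3 -m crank '[[[0,0,0,0,0,0],[0,0,0,0,0,0],[0,0,0,0,0,0]]]' 10 20
```

```text
[0.6112 0.0673 0.089 ] [0.5084 0.0958 0.121 ] 0.1066838787946078 164.53491088897974
[0.6112 0.0673 0.089 ] [0.5084 0.0958 0.121 ] 0.07667052570858879 163.25244940491905
[ -1.5763 -13.1846   3.9784] [-2.2065  0.2512  0.1774] 0.059439148321176846
time_s: 3.2
position: [0.5134, 0.1109, 0.1666]
ee_rot: [0.013, 0.971, -0.237, -0.002]
contact_force: [-14.2, -37.3, 14.7]
finger_gap: 0.0425
grip_force: 20.0
```

```bash
python3 - <<'E'
from h import *
np.set_printoptions(precision=4,suppress=True)
w=ctrl.camera("wrist");c=ctrl.calibration("wrist")
print([(a,p,b,plane(c,*p,.104,True)) for a,p,b in blobs(mask(w,0,6,180,80)|mask(w,174,180,180,80),60)])
w0=cv2.imread("pics/w2.png");print([(a,np.array(p)*1.273,b) for a,p,b in blobs(mask(w0,0,6,180,80)|mask(w0,174,180,180,80),60)])
print(ctrl.sense()["contact_force"])
E
python3 -m crank '[[[0,0,0,0,0,0]]]' 95
```

```text
[(np.int32(283), [551.6, 8.7], [543, 0, 17, 20], array([ 0.5784, -0.1257,  0.104 ])), (np.int32(1444), [304.5, 265.1], [287, 240, 38, 47], array([0.5075, 0.098 , 0.104 ])), (np.int32(557), [239.4, 330.1], [225, 315, 30, 27], array([0.4873, 0.1495, 0.104 ]))]
[(np.int32(80), array([556.1737,   8.4018]), [433, 0, 7, 16]), (np.int32(236), array([652.9217, 126.7908]), [491, 94, 44, 15]), (np.int32(113), array([888.8086, 243.7795]), [691, 187, 15, 11]), (np.int32(883), array([321.6871, 265.0386]), [238, 189, 32, 36]), (np.int32(458), array([247.4712, 328.5613]), [182, 248, 27, 21])]
[-13.866  -37.0231  15.0481]
time_s: 3.35
position: [0.5141, 0.112, 0.1667]
ee_rot: [0.01, 0.971, -0.238, -0.002]
contact_force: [-8.6, -25.9, 10.5]
finger_gap: 0.046
grip_force: 13.3
```

The knob did not move under a 37 N push, so the brace is at its end stop and points along the cartridge's -x. I'm opening the gripper and rising.

```bash
cat >> h.py <<'E'
from scipy.spatial.transform import Rotation as Ro
def to(pos,closing_deg):
    """tool-frame shift (units) & turn to a tool-down pose with closing axis at given world angle"""
    s=ctrl.sense();q=s["ee_rot"];R=Ro.from_quat([q[1],q[2],q[3],q[0]])
    best=None
    for a in(closing_deg,closing_deg+180):
        a=np.radians(a);y=np.array([np.cos(a),np.sin(a),0]);z=np.array([0,0,-1.]);G=Ro.from_matrix(np.stack([np.cross(y,z),y,z],1))
        rv=(R.inv()*G).as_rotvec()
        if best is None or abs(rv[2])<abs(best[2]):best=rv
    sh=R.inv().apply(np.array(pos)-s["position"])
    print("shift",np.round(sh/.15,3),"turn",np.round(best/(np.pi/2),3),"pos",np.round(s["position"],4),"j",np.round(s["joint_positions"],2),"F",np.round(s["contact_force"],1),"gap",round(s["finger_gap"],4))
E
python3 -m crank '[[[0,0,0,0,0,0],[0,0,0,0,0,0],[0,0,-0.3,0,0,0],[0,0,-0.6,0,0,0],[0,0,-0.9,0,0,0],[0,0,-0.9,0,0,0]]]' 95 20
python3 -c "
from h import *
cv2.imwrite('pics/w3.png',ctrl.camera('wrist'))
to([.468,-.34,.25],104.5)"
```

```text
time_s: 3.95
position: [0.5188, 0.1197, 0.3101]
ee_rot: [-0.003, 0.971, -0.239, 0.007]
contact_force: [0.3, -0.5, 1.8]
finger_gap: 0.0915
grip_force: 0.0
shift [1.126 2.87  0.369] turn [-0.001 -0.006 -0.468] pos [0.5175 0.1196 0.3063] j [ 0.13 -0.15  1.9   0.    1.39  2.18] F [-0.5 -1.2 -0.4] gap 0.0936
```

View pics/w3.png

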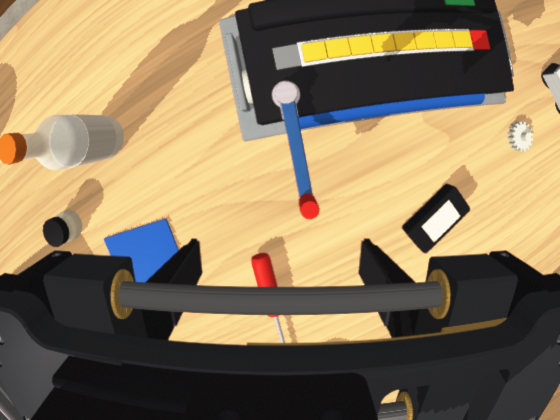

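The brace is out, with its knob at (309,206) and hinge at (285,94). The strip is fully visible from the grey tab at (286,57) to the red tab at (481,40).

```bash
python3 - <<'E'
from h import *
np.set_printoptions(precision=4,suppress=True)
c=ctrl.calibration("wrist");w=cv2.imread("pics/w3.png")
m=mask(w,22,35,150,100);m[:,:290]=0;m[:,485:]=0;m[75:]=0
p=np.argwhere(m)[:,::-1];P=np.array([plane(c,*q,.072,True)[:2] for q in p]);mu=P.mean(0);_,_,V=np.linalg.svd(P-mu,full_matrices=False)
d=V[0]*np.sign(V[0][1]);t=(P-mu)@d;print("strip",mu+d*(t.max()+t.min())/2,t.max()-t.min(),"dir deg",np.degrees(np.arctan2(d[1],d[0])),mu+d*t.max(),mu+d*t.min())
print("knob",plane(c,310,210,.121,True),"hinge",plane(c,285,92,.089,True))
E
python3 -m crank '[[[0.12,0.306,0,0,0,0],[0.25,0.64,0,0,0,0],[0.375,0.957,0,0,0,0]]]'
python3 -m crank '[[[0.12,0.306,0,0,0,0],[0.25,0.64,0,0,0,0],[0.375,0.957,0,0,0,0]]]'
python3 -m crank '[[[0.12,0.306,0,0,0,-0.09],[0.25,0.64,0,0,0,-0.18],[0.375,0.957,0,0,0,-0.27],[0.375,0.957,0.2,0,0,-0.36],[0.375,0.957,0.2,0,0,-0.468],[0.375,0.957,0.2,0,0,-0.468]]]'
python3 - <<'E'
from h import *
w=ctrl.camera("wrist");cv2.imwrite("pics/w4.png",w);to([.468,-.34,.134],104.5)
c=ctrl.calibration("wrist")
for a,p,b in blobs(mask(w,5,15,180,120),100):print(a,p,b,plane(c,*p,.085,True))
E
```

```text
strip [ 0.612 -0.062] 0.19586204405858323 dir deg 73.60715698376187 [0.6396 0.0319] [ 0.5843 -0.156 ]
knob [0.5055 0.0974 0.121 ] hinge [0.6099 0.0676 0.089 ]
time_s: 4.3
position: [0.4985, -0.03, 0.2994]
ee_rot: [0.0, 0.971, -0.238, -0.001]
contact_force: [1.7, -0.1, 0.6]
finger_gap: 0.0948
grip_force: 0.0
time_s: 4.6
position: [0.4821, -0.179, 0.2994]
ee_rot: [-0.0, 0.971, -0.239, -0.001]
contact_force: [1.4, -0.0, -0.7]
finger_gap: 0.0953
grip_force: 0.0
time_s: 5.2
position: [0.4654, -0.3306, 0.2679]
ee_rot: [-0.002, 0.992, 0.126, -0.002]
contact_force: [0.2, 0.0, 0.7]
finger_gap: 0.0951
grip_force: 0.0
shift [-0.001  0.067  0.902] turn [-0.002  0.001 -0.001] pos [ 0.466  -0.3305  0.2693] j [-0.71 -0.03  1.85  0.    1.33  0.61] F [-0.2  0.8 -0.4] gap 0.0947
1807 [292.8, 209.9] [280, 174, 27, 72] [ 0.4672635  -0.34012905  0.085     ]
```

View pics/w4.png

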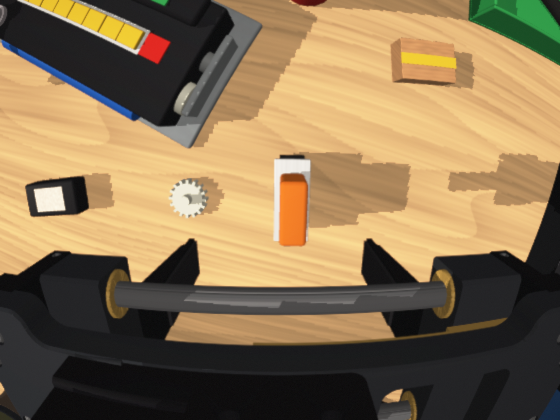

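The roller is upright, with its handle at (293,210) aligned with the tool. The ray-cast centre agrees with the earlier estimate, so I'm descending to grasp.

```bash
python3 -m crank '[[[0,0.067,0.1,0,0,0],[0,0.067,0.4,0,0,0],[0,0.067,0.7,0,0,0],[0,0.067,0.89,0,0,0],[0,0.067,0.89,0,0,0]]]' 95
python3 -m crank '[[[0,0,0,0,0,0],[0,0,0,0,0,0],[0,0,0,0,0,0],[0,0,0,0,0,0],[0,0,0,0,0,0],[0,0,0,0,0,0],[0,0,0,0,0,0],[0,0,0,0,0,0]]]' 10 45
python3 -c "
from h import *
to([.573,-.20,.30],-16.4)"
```

```text
time_s: 5.75
position: [0.4667, -0.3381, 0.1317]
ee_rot: [-0.004, 0.992, 0.126, -0.004]
contact_force: [-0.5, -0.6, -0.9]
finger_gap: 0.0947
grip_force: 0.0
time_s: 6.55
position: [0.4691, -0.3405, 0.1377]
ee_rot: [-0.0, 0.992, 0.126, -0.0]
contact_force: [0.5, -0.0, -0.9]
finger_gap: 0.0365
grip_force: 0.0
shift [ 0.905 -0.734 -1.082] turn [-0.     0.    -0.657] pos [ 0.4691 -0.3405  0.1377] j [-0.72  0.12  1.93  0.    1.09  0.6 ] F [ 0.5 -0.  -0.9] gap 0.0365
```

```bash

python3 -m crank '[[[0,0,0,0,0,0],[0,0,0,0,0,0],[0,0,0,0,0,0],[0,0,0,0,0,0]]]' 10 45
python3 -m crank '[[[0,0,-0.2,0,0,0],[0,0,-0.5,0,0,0],[0,0,-0.8,0,0,0],[0,0,-0.9,0,0,0],[0,0,-0.9,0,0,0]]]'
python3 -c "
from h import *
to([.57,-.22,.28],-16.4)"
```

```text
time_s: 6.95
position: [0.4691, -0.3405, 0.1377]
ee_rot: [-0.0, 0.992, 0.126, -0.0]
contact_force: [-0.3, 0.4, -1.3]
finger_gap: 0.0234
grip_force: 44.9
time_s: 7.45
position: [0.4699, -0.3411, 0.2751]
ee_rot: [0.002, 0.992, 0.126, 0.002]
contact_force: [0.9, 0.1, -4.8]
finger_gap: 0.0241
grip_force: 44.9
shift [ 0.848 -0.615 -0.033] turn [ 0.003 -0.    -0.657] pos [ 0.4699 -0.3411  0.2751] j [-0.72 -0.02  1.83  0.    1.33  0.6 ] F [ 0.9  0.1 -4.8] gap 0.0241
```

```bash

python3 -m crank '[[[0.12,-0.09,0,0,0,-0.094],[0.24,-0.18,0,0,0,-0.188],[0.36,-0.27,0,0,0,-0.282],[0.48,-0.36,0,0,0,-0.376],[0.7,-0.5,0,0,0,-0.47],[0.85,-0.6,0,0,0,-0.563],[0.85,-0.6,0,0,0,-0.657],[0.85,-0.6,0,0,0,-0.657]]]' 10 60
python3 - <<'E'
from h import *
np.set_printoptions(precision=4,suppress=True)
w=ctrl.camera("wrist");cv2.imwrite("pics/w5.png",w);c=ctrl.calibration("wrist")
to([.5748,-.1964,.235],-16.4)
m=mask(w,22,35,150,100)
print(blobs(m,100))
E
```

```text
time_s: 8.25
position: [0.5691, -0.22, 0.268]
ee_rot: [-0.003, 0.8, 0.6, -0.002]
contact_force: [-0.8, -0.7, -3.8]
finger_gap: 0.024
grip_force: 59.9
shift [ 0.165 -0.007  0.224] turn [-0.004 -0.001 -0.001] pos [ 0.569  -0.2206  0.2686] j [-0.46  0.06  1.76 -0.    1.33 -0.17] F [-0.4 -0.5 -3.1] gap 0.0238
[(np.int32(2355), [283.7, 55.0], [273, 0, 22, 110]), (np.int32(588), [283.5, 124.0], [273, 111, 22, 27])]
```

View pics/w5.png

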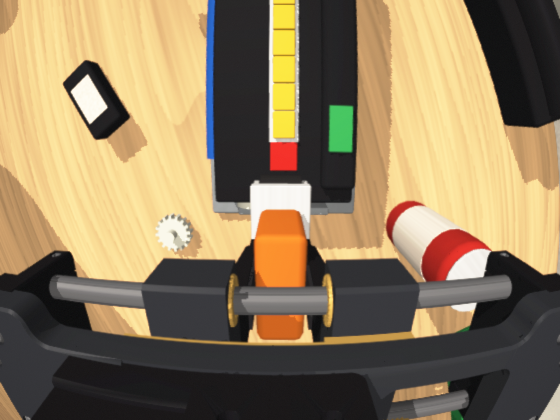

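The strip is straight ahead at column 284, the roller is centred at column 280, and the red tab is at (284,156).

```bash

python3 - <<'E'
from h import *
np.set_printoptions(precision=4,suppress=True)
w=cv2.imread("pics/w5.png");c=ctrl.calibration("wrist");s=ctrl.sense();q=s["ee_rot"];R=Ro.from_quat([q[1],q[2],q[3],q[0]])
for n,u,v,z in(("strip",283.7,30,.072),("strip",283.6,124,.072),("end",283.6,142,.067),("tab end",283.5,170,.067),("rollerfront",280,183,.1685),("handle",281,212,.22)):
    P=plane(c,u,v,z,True);print(n,P,R.inv().apply(P-s["position"]))
to([.5748,-.1964,.235],-16.4)
E
```

```text
strip [ 0.6159 -0.0657  0.072 ] [0.1617 0.0022 0.1967]
strip [ 0.5912 -0.1484  0.072 ] [0.0754 0.002  0.1966]
end [ 0.5866 -0.164   0.067 ] [0.0591 0.0021 0.2016]
tab end [ 0.5793 -0.1886  0.067 ] [0.0335 0.002  0.2016]
rollerfront [ 0.5785 -0.1822  0.1685] [ 0.0394 -0.0012  0.1001]
handle [ 0.5781 -0.1864  0.22  ] [ 0.0353 -0.0007  0.0486]
shift [ 0.165 -0.007  0.224] turn [-0.004 -0.001 -0.001] pos [ 0.569  -0.2206  0.2686] j [-0.46  0.06  1.76 -0.    1.33 -0.17] F [-0.4 -0.5 -3.1] gap 0.0238
```

```bash

python3 -m crank '[[[0.14,0.02,0.1,0,0,0],[0.14,0.02,0.3,0,0,0],[0.14,0.02,0.39,0,0,0],[0.14,0.02,0.39,0,0,0],[0.14,0.02,0.39,0,0,0]]]'
python3 -m crank '[[[0,0,0.02,0,0,0],[0,0,0.03,0,0,0],[0,0,0.04,0,0,0],[0,0,0.04,0,0,0],[0,0,0.04,0,0,0]]]'
```

```text
time_s: 8.8
position: [0.5785, -0.2027, 0.2139]
ee_rot: [-0.0, 0.801, 0.598, -0.0]
contact_force: [-0.0, 0.1, -2.8]
finger_gap: 0.0237
grip_force: 59.9
time_s: 9.3
position: [0.579, -0.2022, 0.2085]
ee_rot: [0.0, 0.801, 0.599, 0.0]
contact_force: [0.3, 0.7, -2.9]
finger_gap: 0.0237
grip_force: 59.9
```

```bash

python3 -m crank '[[[0,0,0.02,0,0,0],[0,0,0.04,0,0,0],[0,0,0.04,0,0,0],[0,0,0.04,0,0,0]]]'
python3 -m crank '[[[0,0,0.01,0,0,0],[0,0,0.02,0,0,0],[0,0,0.02,0,0,0],[0,0,0.02,0,0,0]]]'
```

```text
time_s: 9.7
position: [0.5793, -0.2023, 0.2045]
ee_rot: [0.0, 0.801, 0.599, 0.0]
contact_force: [-2.7, 1.9, 5.4]
finger_gap: 0.0238
grip_force: 59.9
time_s: 10.1
position: [0.5795, -0.2024, 0.2043]
ee_rot: [0.0, 0.801, 0.599, 0.0]
contact_force: [-7.7, 2.3, 14.8]
finger_gap: 0.0235
grip_force: 60.0
```

```bash

python3 -m crank '[[[0.04,0,0.02,0,0,0],[0.08,0,0.02,0,0,0],[0.12,0,0.02,0,0,0],[0.16,0,0.02,0,0,0],[0.2,0,0.02,0,0,0],[0.24,0,0.02,0,0,0],[0.28,0,0.02,0,0,0],[0.28,0,0.02,0,0,0]]]'
python3 -c "
from h import *
to([.614+.11*.282,-.063+.11*.9595,.2045],-16.4)"
```

```text
time_s: 10.9
position: [0.5918, -0.1624, 0.2042]
ee_rot: [0.002, 0.8, 0.6, -0.0]
contact_force: [-12.4, 2.4, 25.1]
finger_gap: 0.0235
grip_force: 60.0
shift [ 1.411 -0.043 -0.005] turn [0.002 0.001 0.001] pos [ 0.5918 -0.1624  0.2042] j [-0.35  0.11  1.81 -0.    1.21 -0.07] F [-12.4   2.4  25.1] gap 0.0235
```

```bash

python3 -m crank '[[[0.05,-0.005,0,0,0,0],[0.1,-0.01,0,0,0,0],[0.15,-0.015,0,0,0,0],[0.2,-0.02,0,0,0,0],[0.25,-0.02,0,0,0,0],[0.3,-0.02,0,0,0,0],[0.35,-0.02,0,0,0,0],[0.4,-0.02,0,0,0,0]]]'
python3 -c "
from h import *
to([.6159+.17*.286,-.0657+.17*.958,.2045],-16.4)"
```

```text
time_s: 11.7
position: [0.6077, -0.1044, 0.2044]
ee_rot: [0.004, 0.801, 0.599, 0.002]
contact_force: [-4.3, -0.4, 21.7]
finger_gap: 0.0238
grip_force: 60.0
shift [ 1.396 -0.015 -0.003] turn [0.006 0.001 0.   ] pos [ 0.6077 -0.1044  0.2044] j [-0.26  0.12  1.81 -0.    1.21  0.03] F [-4.3 -0.4 21.7] gap 0.0238
```

```bash

python3 -m crank '[[[0.05,-0.005,0.005,0,0,0],[0.1,-0.01,0.005,0,0,0],[0.15,-0.01,0.005,0,0,0],[0.2,-0.01,0.005,0,0,0],[0.25,-0.01,0.005,0,0,0],[0.3,-0.01,0.005,0,0,0],[0.35,-0.01,0.005,0,0,0],[0.4,-0.01,0.005,0,0,0]]]'
python3 -m crank '[[[0.05,0,0,0,0,0],[0.1,0,0,0,0,0],[0.15,0,0,0,0,0],[0.2,0,0,0,0,0],[0.25,0,0,0,0,0],[0.3,0,0,0,0,0],[0.35,0,0,0,0,0],[0.4,0,0,0,0,0]]]'
python3 -c "
from h import *
to([.614+.115*.282,-.063+.115*.9595,.2045],-16.4)"
```

```text
time_s: 12.5
position: [0.6241, -0.0468, 0.2044]
ee_rot: [0.005, 0.8, 0.599, 0.003]
contact_force: [-4.6, -3.3, 22.3]
finger_gap: 0.0237
grip_force: 60.0
time_s: 13.3
position: [0.6412, 0.0117, 0.2044]
ee_rot: [0.005, 0.8, 0.599, 0.004]
contact_force: [-3.3, -1.0, 20.4]
finger_gap: 0.0237
grip_force: 60.0
shift [ 0.238 -0.033 -0.001] turn [ 0.008 -0.001  0.001] pos [0.6412 0.0117 0.2044] j [-0.06  0.17  1.75 -0.    1.21  0.22] F [-3.3 -1.  20.4] gap 0.0237
```

```bash

python3 -m crank '[[[0.05,0,0,0,0,0],[0.1,0,0,0,0,0],[0.15,0,0,0,0,0],[0.2,0,0,0,0,0],[0.24,0,0,0,0,0],[0.24,0,0,0,0,0]]]'
python3 -m crank '[[[0,0,-0.1,0,0,0],[0,0,-0.25,0,0,0],[0,0,-0.5,0,0,0],[0,0,-0.55,0,0,0],[0,0,-0.55,0,0,0]]]'
python3 - <<'E'
from h import *
to([.5125,.331,.29],-16.4)
for n in("scene","side"):
    im=ctrl.camera(n);cv2.imwrite(f"pics/{n}_r.png",im);c=ctrl.calibration(n)
    print([(p,np.round(plane(c,*p,.004),4)) for a,p,b in blobs(mask(im,105,125,120,60),200)])
a=cv2.imread("pics/scene_r.png")[170:285,180:330];b=cv2.imread("pics/side_r.png")[170:310,270:390]
cv2.imwrite("pics/chk.png",np.hstack([cv2.resize(a,(430,330)),cv2.resize(b,(283,330))]))
E
```

```text
time_s: 13.9
position: [0.6515, 0.0472, 0.2043]
ee_rot: [0.004, 0.8, 0.6, 0.005]
contact_force: [-0.6, 1.4, 19.3]
finger_gap: 0.0237
grip_force: 60.0
time_s: 14.4
position: [0.648, 0.0466, 0.2796]
ee_rot: [0.001, 0.801, 0.599, 0.001]
contact_force: [-0.1, -0.0, -4.0]
finger_gap: 0.0237
grip_force: 60.0
shift [ 1.564 -1.401 -0.072] turn [ 0.002 -0.001  0.   ] pos [0.648  0.0466 0.2796] j [-0.01  0.13  1.67  0.    1.34  0.28] F [-0.1 -0.  -4. ] gap 0.0237
[([4.0, 123.5], array([-0.2796, -1.081 ,  0.004 ])), ([372.7, 181.6], array([0.3184, 0.438 , 0.004 ])), ([410.1, 206.8], array([0.4758, 0.5357, 0.004 ])), ([357.0, 218.2], array([0.5091, 0.3264, 0.004 ]))]
[([199.3, 146.0], array([0.4695, 0.5349, 0.004 ])), ([234.4, 176.3], array([0.5125, 0.3348, 0.004 ])), ([166.6, 177.5], array([0.3108, 0.4355, 0.004 ])), ([304.1, 249.2], array([ 0.5603, -0.0445,  0.004 ]))]
```

View pics/chk.png

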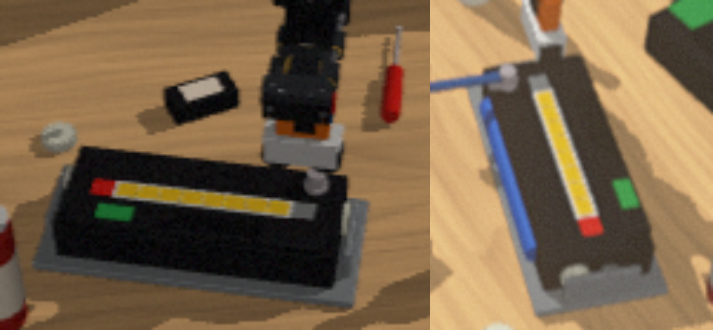

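The strip is flat from the red tab to the grey tab, and the brace is still out. Next is carrying the roller to the pad, moving toward -x first to stay clear of the bottle.

```bash

python3 -m crank '[[[0,-0.3,-0.1,0,0,0.09],[0,-0.6,-0.1,0,0,0.18],[0,-0.95,-0.1,0,0,0.27],[0,-0.95,-0.1,0,0,0.36],[0,-0.95,-0.1,0,0,0.45],[0,-0.95,-0.1,0,0,0.54],[0,-0.95,-0.1,0,0,0.6]]]'
python3 - <<'E'
from h import *
c=ctrl.calibration("side");m=mask(cv2.imread("pics/side_r.png"),105,125,120,60)
m[:160]=0;m[200:]=0;m[:,:210]=0;m[:,260:]=0
P=np.array([plane(c,*q,.004)[:2] for q in np.argwhere(m)[:,::-1]],np.float32);print(cv2.minAreaRect(P*1000))
to([.514,.335,.28],-75)
E
```

```text
time_s: 15.2
position: [0.5094, 0.0868, 0.2901]
ee_rot: [-0.0, 0.986, 0.168, -0.002]
contact_force: [-0.1, 0.4, -3.8]
finger_gap: 0.0239
grip_force: 60.0
((513.4945068359375, 336.2392272949219), (102.63147735595703, 103.5425796508789), 78.60143280029297)
shift [ 0.578 -1.551  0.066] turn [-0.001  0.003  0.048] pos [0.5094 0.0868 0.2901] j [ 0.06 -0.17  1.94 -0.    1.37  1.3 ] F [-0.1  0.4 -3.8] gap 0.0239
```

```bash

python3 -m crank '[[[0.1,-0.3,0,0,0,0],[0.2,-0.6,0,0,0,0],[0.3,-0.85,0,0,0,0]]]'
python3 -m crank '[[[0.1,-0.3,0,0,0,0.09],[0.2,-0.55,0,0,0,0.18],[0.278,-0.701,0,0,0,0.27],[0.278,-0.701,0,0,0,0.341],[0.278,-0.701,0,0,0,0.341]]]'
python3 - <<'E'
from h import *
w=ctrl.camera("wrist");c=ctrl.calibration("wrist");cv2.imwrite("pics/w6.png",w)
m=mask(w,105,125,120,60);print(blobs(m,300))
n,l,st,ce=cv2.connectedComponentsWithStats(m)
for i in range(1,n):
    if st[i][4]>300:
        P=np.array([plane(c,*q,.004,True)[:2] for q in np.argwhere(l==i)[:,::-1]],np.float32);print(cv2.minAreaRect(P*1000))
to([.514,.336,.28],-101.4)
E
```

```text
time_s: 15.5
position: [0.5089, 0.2233, 0.29]
ee_rot: [0.0, 0.985, 0.17, -0.002]
contact_force: [0.6, -0.5, -3.2]
finger_gap: 0.0235
grip_force: 60.0
time_s: 16.0
position: [0.5131, 0.3355, 0.2896]
ee_rot: [0.002, 0.995, -0.096, -0.002]
contact_force: [-0.7, 0.1, -4.2]
finger_gap: 0.0238
grip_force: 60.0
[(np.int32(1767), [511.3, 115.2], [478, 77, 82, 93]), (np.int32(4789), [272.1, 174.6], [229, 143, 93, 89]), (np.int32(4588), [135.3, 242.5], [102, 203, 77, 80])]
((562.6629638671875, -16.63483428955078), (110.17018127441406, 167.79762268066406), 15.361764907836914)
((512.0640869140625, 341.0749206542969), (108.86390686035156, 107.6515121459961), 79.0421142578125)
((467.7609558105469, 539.7744750976562), (109.0082015991211, 109.30606079101562), 65.54806518554688)
shift [ 0.004 -0.008  0.067] turn [0.002 0.002 0.006] pos [0.5133 0.3349 0.2901] j [ 0.49  0.05  1.74 -0.    1.36  2.25] F [ 0.5  0.7 -3.9] gap 0.0241
```

```bash

python3 -m crank '[[[-0.01,-0.025,0.3,0,0,0],[-0.01,-0.025,0.6,0,0,0],[-0.01,-0.025,0.85,0,0,0],[-0.01,-0.025,0.94,0,0,0],[-0.01,-0.025,0.965,0,0,0],[-0.01,-0.025,0.965,0,0,0],[-0.01,-0.025,0.965,0,0,0]]]'
python3 -m crank '[[[0,0,0.007,0,0,0],[0,0,0.014,0,0,0],[0,0,0.02,0,0,0],[0,0,0.02,0,0,0],[0,0,0.02,0,0,0]]]'
```

```text
time_s: 16.75
position: [0.515, 0.3397, 0.1511]
ee_rot: [-0.001, 0.995, -0.096, 0.002]
contact_force: [-0.3, 0.0, -2.9]
finger_gap: 0.0236
grip_force: 60.0
time_s: 17.25
position: [0.5134, 0.3391, 0.1453]
ee_rot: [0.0, 0.995, -0.096, -0.0]
contact_force: [0.3, -0.2, -3.5]
finger_gap: 0.0237
grip_force: 60.0
```

```bash

python3 -m crank '[[[0,0,0.01,0,0,0],[0,0,0.02,0,0,0],[0,0,0.027,0,0,0],[0,0,0.027,0,0,0],[0,0,0.027,0,0,0]]]'
```

```text
time_s: 17.75
position: [0.5137, 0.3391, 0.1417]
ee_rot: [0.0, 0.995, -0.096, 0.0]
contact_force: [0.2, -1.5, 0.3]
finger_gap: 0.024
grip_force: 60.0
```

```bash

python3 -m crank '[[[0,0,0,0,0,0],[0,0,0,0,0,0],[0,0,0,0,0,0],[0,0,0,0,0,0],[0,0,0,0,0,0],[0,0,0,0,0,0]]]' 80 20
python3 -m crank '[[[0,0,-0.1,0,0,0],[0,0,-0.4,0,0,0],[0,0,-0.7,0,0,0],[0,0,-1,0,0,0],[0,0,-1,0,0,0],[0,0,-1,0,0,0]]]'
python3 - <<'E'
from h import *
np.set_printoptions(precision=4,suppress=True)
w=ctrl.camera("wrist");c=ctrl.calibration("wrist");to([.5127,.339,.29],-101.4)
for a,p,b in blobs(mask(w,5,15,180,120),150):print("orange",a,p,b,plane(c,*p,.09,True))
for n in("scene","side"):
    cv2.imwrite(f"pics/{n}_f.png",ctrl.camera(n))
cs,cd=ctrl.calibration("scene"),ctrl.calibration("side");I=[cv2.imread(f"pics/{n}_f.png") for n in("scene","side")]
for i in I:print([(a,p,b) for a,p,b in blobs(mask(i,5,15,200,130),15)])
n,l,st,ce=cv2.connectedComponentsWithStats(mask(w,105,125,120,60))
for i in range(1,n):
    if st[i][4]>300:
        P=np.array([plane(c,*q,.004,True)[:2] for q in np.argwhere(l==i)[:,::-1]],np.float32);print(st[i],cv2.minAreaRect(P*1000))
# brace knob
for i,cc in zip(I,(cs,cd)):print("red",[(a,p,np.round(plane(cc,*p,.104),3)) for a,p,b in blobs(mask(i,0,4,150,80)|mask(i,175,180,150,80),15)])
E
```

```text
time_s: 18.35
position: [0.5134, 0.3391, 0.1412]
ee_rot: [-0.0, 0.995, -0.096, -0.0]
contact_force: [-0.7, 0.0, 0.5]
finger_gap: 0.0662
grip_force: 0.0
time_s: 18.95
position: [0.5141, 0.3394, 0.2946]
ee_rot: [-0.001, 0.995, -0.096, 0.002]
contact_force: [0.2, 0.2, -0.7]
finger_gap: 0.08
grip_force: 0.0
shift [-0.004  0.001  0.014] turn [-0.    -0.001  0.004] pos [0.5133 0.339  0.292 ] j [0.5  0.05 1.73 0.   1.36 2.26] F [-0.6 -0.1 -0.2] gap 0.0799
orange 1529 [281.3, 206.6] [270, 174, 24, 66] [0.5107 0.3392 0.09  ]
[(np.int32(64), [363.8, 199.5], [361, 194, 7, 13]), (np.int32(36), [369.9, 218.8], [366, 216, 8, 6])]
[(np.int32(15), [289.1, 122.4], [287, 121, 6, 4]), (np.int32(39), [232.0, 154.3], [225, 152, 16, 6])]
[ 479   79   81   91 1710] ((560.980224609375, -14.640602111816406), (108.1943359375, 164.14077758789062), 15.232851028442383)
[ 235  145   91   88 5277] ((510.25677490234375, 340.4692077636719), (107.84893798828125, 107.09052276611328), 78.91535949707031)
[ 108  204   77   79 3840] ((471.0352478027344, 535.7619018554688), (107.6771469116211, 99.15460205078125), 65.09722900390625)
[ 201  313   83   32 2190] ((323.0980224609375, 435.0602722167969), (122.01282501220703, 55.48188018798828), 79.3330078125)
red [(np.int32(110), [316.4, 202.6], array([0.515, 0.171, 0.104])), (np.int32(41), [294.5, 204.1], array([0.513, 0.095, 0.104])), (np.int32(40), [215.3, 234.6], array([ 0.622, -0.177,  0.104])), (np.int32(178), [176.0, 256.9], array([ 0.7  , -0.3  ,  0.104])), (np.int32(48), [177.7, 283.6], array([ 0.804, -0.293,  0.104]))]
red [(np.int32(39), [266.5, 201.0], array([0.51 , 0.096, 0.104])), (np.int32(140), [224.7, 211.0], array([0.385, 0.118, 0.104])), (np.int32(83), [403.7, 270.0], array([ 0.71 , -0.295,  0.104])), (np.int32(64), [337.6, 265.8], array([ 0.565, -0.201,  0.104])), (np.int32(21), [397.7, 299.1], array([ 0.641, -0.359,  0.104]))]
```

The roller stands on the pad within about 2 mm of its middle, and the knob is still at the brace's end stop. I'm handing in.

```bash
python3 -c "
from cell import ctrl
print(ctrl.job_done())"
```

```text
the job is handed in; nothing more can be done
None
```

I handed the job in at about 19 s: the brace is out at its end stop, the strip was rolled down from the red end to the other, and the roller stands upright within about 2 mm of the pad's middle; the result of the judging was not shown.

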